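# Draw the filter slider out of the microscope light base

### The job

Take out the filter slider that has the flat upright fin: draw it straight and level out of its slot in the white microscope light base, keeping it level all the way, lower it into the open steel tray and let go only once it is down, so that it lies flat on the tray's floor. Leave the other slider, the one with the round knob, where it is.

Things in the scene. Friction and masses are not known exactly. Their poses are not given: they have to be found in the camera images.
- fin_slider: The slider to take out: loose metal plate 150 x 54 x 8 mm (x, y, z), 0.1 kg, level in a slot, 52 to 64 mm of its -x end sticking out. Origin: centre of the plate's underside. On that end stands a flat black fin to grasp: 30 mm long in x, 10 mm thick in y, from z = 8 to 44 mm, centred at x = -56, y = 0. Drawn along its own -x it is clear of the slot after 105 mm; slides freely.
- knob_slider: The other slider, to be left alone: the same plate in the other slot, but with a round black knob (26 mm head on a 14 mm stem, top at z = 44 mm) instead of the fin, also at x = -56 mm. Which slot holds which slider varies. Origin: centre of the plate's underside.
- light_base: Twin light base: fixed white block 130 x 250 x 60 mm (x, y, z), two round black light ports on top (66 mm high). Origin: centre of its underside. Two slots along x open in its -x face, at y = +60 and -60 mm, each 57 mm wide, 10.5 mm high, floor at z = 20 mm: 1.5 mm of play each side of a slider, 2.5 mm above.
- tray: Fixed open steel tray, 223 x 133 x 16 mm outside (x, y, z), walls and floor 4 mm thick, to one side of the light base. Origin: centre of its underside; its inner floor is at z = 4 mm.

How it is judged:
By the outcome, as a careful person would: the job done as asked, in the order asked, and still so for the second after the job is handed in, with the robot touching nothing.
It also fails if it takes over 51 s, if anything falls off the work surface, if the arm or the gripper's body presses on something with over 40 N, if the wrist force passes 120 N, or if a joint passes its speed limit or range.

### The arm

A 6-joint arm with a two-finger parallel gripper is mounted at the origin on the work surface. World frame = base frame: x ahead of the robot, y to its left, z up, the work surface at z = 0. Lengths are in mm, angles in rad, forces in N, time in s.
With the tool pointing down it reaches from about 275 to 825 mm from the base axis. Payload 4.9 kg.
Tool frame: the origin (TCP) lies at the very end of the fingers, on their centre line; the grasp point (between the pads) lies 19 mm behind it; z points along the fingers, y is the line along which they close (so a half turn about z gives the same grasp; the last joint's range is limited). The gripper opens to 85 mm and grips with 20 to 120 N. Pads are 22 mm wide; open, the fingers measure 114 mm over their backs; the gripper's body (76 mm by 85 mm) begins 54 mm behind the grasp point. The pads swing forward as they close: fully open they stand 13 mm farther back than shut.
Start: joints at [1.112, 0.326, -0.193, 1.052, 0, 1.437], TCP at [175.51, 521.263, 231.281] pointing down, gripper open.
Joint ranges: [-2.65, 2.65], [-0.97, 1.79], [-1.3, 1.35], [-1.93, 2.1], [-1.47, 1.37], [-3.14, 3.14]. Speed limits (rad/s): [2.57, 2.57, 3.14, 3.14, 3.14, 3.14].

### API

Orientations are given as [roll, pitch, yaw] about the fixed x, y, z axes, in that order (R = Rz(yaw) Ry(pitch) Rx(roll)).
In Python, from bench import bot, solve_ik, imaging gives the robot as it stands. Calls block until the motion is done:
- bot.move_ptp(position, orientation): joint-space move of the TCP to a pose.
- bot.movel(position, rot=None, max_speed=150, threshold=None): straight line of the TCP; rot=None keeps the orientation; max_speed is the mean speed in mm/s. With threshold (N) it stops when the force on the tool has changed by that much, and returns True; else False.
- bot.move_j(angles): joint-space move.
- bot.grip(opening, effort=None): opening from 0.0 (shut) to 1.0 (fully open); effort is the grip in N (None keeps the last); returns when the fingers have stopped.
- bot.dwell(seconds).
- solve_ik(position, orientation): joint angles nearest the present ones, or None.
- bot.get_state(): the state.
- imaging.capture(name): name is "side" or "top"; returns the picture (400x640x3 uint8, blue, green, red); there is no depth.
- imaging.camera_model(name): a dict with "K" (3x3 intrinsics, pixels), "position" and "rotation" of the camera in the world. Camera axes: x right, y up, looking along -z (the intrinsics and any distortion apply to the point x, -y, -z); pixel columns grow to the right and rows downward; lengths in mm; the calibration is good to about 2 mm. A picture is of the moment at which its call begins. camera_model takes no time and is no camera call.
A pose or a line that the arm cannot do raises bot.IKError and nothing moves.
- bot.sign_off(): hands the job in; it is judged then, once.
The state is a dict: "t": time; "qpos": joint angles; "joint_velocities": joint speeds; "effort": joint torques, N m; "tcp_pos": TCP position; "orientation": TCP orientation; "contact_force": force on the tool from outside, world axes, zero at the start; "wrist_torque": the same for the moment, N m; "opening": opening from 0.0 (shut) to 1.0 (fully open); "gripper_force": force on a finger pad.
Only numpy, scipy, OpenCV 4.12 (cv2) and the standard library are available. Lean on these libraries where they do the work, as an engineer would, in place of code of your own. Each camera call takes 0.05 s, during which the arm holds its last target. There are 200 camera calls.

## Working session

There is one attempt and no reset: what is moved stays moved. The work goes in short steps, each a Python script; the robot and the scene stay as the last script left them, time stands still between calls to the robot, and variables do not carry over. Pictures are saved under pics/ and viewed, at most 10 in all, crops included, and the job is handed in when it is done.

```bash
mkdir -p pics; python3 - <<'E'
from bench import bot, imaging
import cv2
for n in("side","top"):
    cv2.imwrite(f"pics/{n}0.png",imaging.capture(n)); m=imaging.camera_model(n); print(n,m)
s=bot.get_state();print(s["t"],s["orientation"],s["tcp_pos"])
E
```

```text
side {'K': array([[410.0309452 ,   0.        , 320.92257478],
       [  0.        , 410.0309452 , 196.71610137],
       [  0.        ,   0.        ,   1.        ]]), 'position': array([258.96580172, 587.87426671, 751.32016195]), 'rotation': array([ 0.78201309,  0.01111905, -2.62116077])}
top {'K': array([[470.06559926,   0.        , 316.62966204],
       [  0.        , 470.06559926, 200.04179896],
       [  0.        ,   0.        ,   1.        ]]), 'position': array([ 417.03125058,  -16.24198705, 1297.97182894]), 'rotation': array([ 0.14421508,  0.01642108, -1.57788866])}
0.1 [-3.14007034e+00 -1.88085858e-04  2.81682977e+00] [175.2702986  520.78233676 230.58466102]
```

View pics/top0.png

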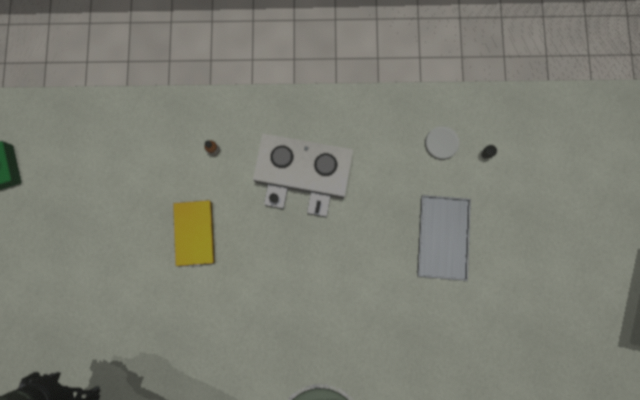

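View pics/side0.png

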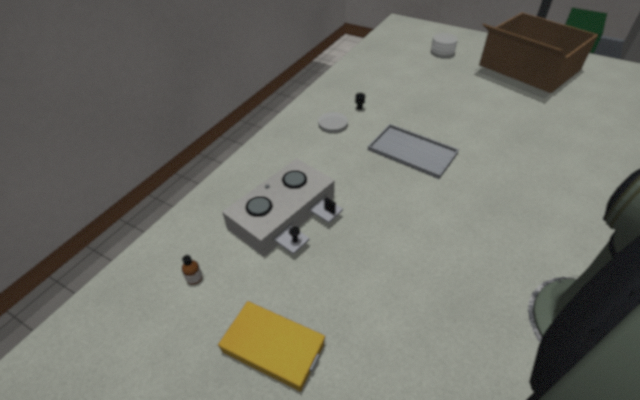

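Top view: the fin is at about (318,206), the knob at (274,197) and the tray centre at (443,238). The side view agrees: fin (330,206), knob (295,234). I'll zoom in on both.

```bash
cat > h.py <<'E'
import numpy as np, cv2
from scipy.spatial.transform import Rotation as R
from bench import bot, imaging, solve_ik
def cam(n):
    m=imaging.camera_model(n); return m["K"],m["position"],R.from_euler("xyz",m["rotation"]).as_matrix()
def unproj(n,uv,z):
    K,p,r=cam(n); d=np.linalg.solve(K,[uv[0],uv[1],1.]); d=r@(d*[1,-1,-1]); return p+d*(z-p[2])/d[2]
def proj(n,X):
    K,p,r=cam(n); c=(r.T@(np.asarray(X,float)-p).T).T*[1,-1,-1]; q=c@K.T; return q[...,:2]/q[...,2:]
E
python3 - <<'E'
from h import *
t=cv2.imread("pics/top0.png");s=cv2.imread("pics/side0.png")
a=cv2.resize(t[125:225,245:365],None,fx=5,fy=5,interpolation=cv2.INTER_CUBIC)
cv2.imwrite("pics/ct.png",a)
b=cv2.resize(s[160:260,215:350],None,fx=5,fy=5,interpolation=cv2.INTER_CUBIC)
cv2.imwrite("pics/cs.png",b)
for uv,z in(((318,206),64),((274,197),64),((443,238),8),((421,196),16),((469,199),16),((466,280),16),((417,277),16)): print("top",uv,unproj("top",uv,z).round(1))
for uv,z in(((330,203),64),((295,230),64),((391,127),16),((458,152),16),((440,175),16),((369,149),16)): print("side",uv,unproj("side",uv,z).round(1))
E
```

```text
top (318, 206) [580.4  -0.8  64. ]
top (274, 197) [605.6 116.1  64. ]
top (443, 238) [ 496.6 -340.6    8. ]
top (421, 196) [ 611.9 -283.6   16. ]
top (469, 199) [ 602.3 -414.4   16. ]
top (466, 280) [ 383.4 -394.7   16. ]
top (417, 277) [ 392.2 -264.3   16. ]
side (330, 203) [576.4   6.9  64. ]
side (295, 230) [603.6 116.1  64. ]
side (391, 127) [ 591.9 -403.8   16. ]
side (458, 152) [ 380.3 -384.3   16. ]
side (440, 175) [ 393.6 -266.5   16. ]
side (369, 149) [ 604.9 -275.1   16. ]
```

View pics/ct.png

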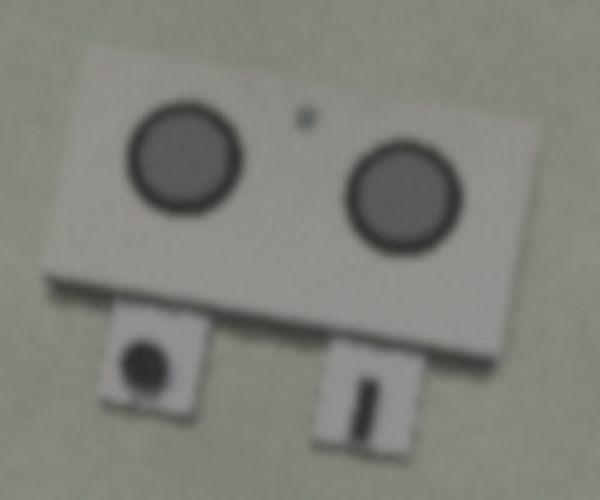

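View pics/cs.png

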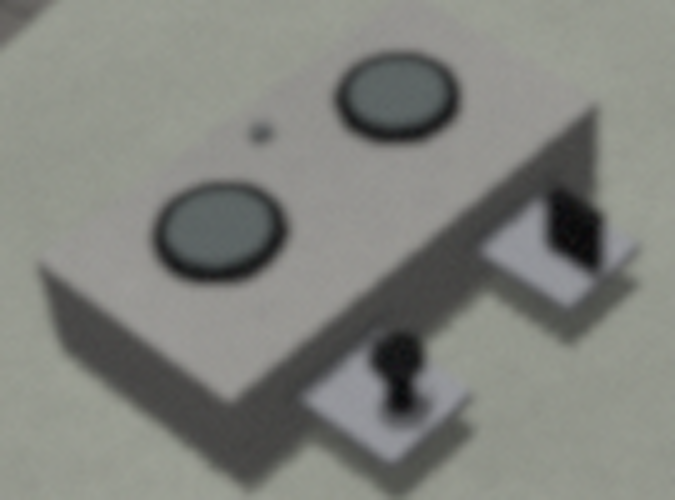

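```bash
python3 - <<'E'
from h import *
from scipy.optimize import least_squares
def T(l,p):
    c,s=np.cos(p[2]),np.sin(p[2]); l=np.asarray(l,float); return np.c_[p[0]+c*l[:,0]-s*l[:,1],p[1]+s*l[:,0]+c*l[:,1],l[:,2]]
O={"top":np.array([245,125]),"side":np.array([215,160])}
px=lambda n,a:np.asarray(a)/5.+O[n]-.4
L=[[65,125,60],[65,-125,60],[-65,-125,60],[-65,125,60]]
tops=px("top",[(90,45),(540,120),(495,358),(45,280)]); sd=px("side",[(597,108),(232,403),(40,265)])
Ls=[L[2],L[3],L[0]]
f=lambda p,n,l,u:(proj(n,T(l,p))-u).ravel()
for nm,fn in(("top",lambda p:f(p,"top",L,tops)),("side",lambda p:f(p,"side",Ls,sd)),("both",lambda p:np.r_[f(p,"top",L,tops),f(p,"side",Ls,sd)])):
    r=least_squares(fn,[680,40,-.1]);print(nm,r.x.round(4),r.fun.round(1))
p=r.x
yaw=p[2];loc=lambda X:np.array([[np.cos(yaw),np.sin(yaw)],[-np.sin(yaw),np.cos(yaw)]])@(X[:2]-p[:2])
for n,q,z in(("top",(315,443),28),("top",(410,458),28),("side",(572,308),28),("side",(635,247),28),("top",(370,380),64),("top",(360,440),64),("side",(558,190),64),("side",(601,216),64)):
    X=unproj(n,px(n,q),z);print(n,q,X.round(1),loc(X).round(1))
E
```

```text
top [ 6.938925e+02  3.898900e+01 -1.838000e-01] [-0.5  0.2  0.2  0.5  1.1 -0.2 -0.8 -0.6]
side [ 6.931606e+02  4.017040e+01 -1.903000e-01] [ 0.7 -0.9 -0.   0.8 -0.6 -0.3]
both [ 6.937521e+02  3.946500e+01 -1.861000e-01] [-0.6  0.2  0.   0.7  0.9 -0.  -1.  -0.6  0.6 -1.3  0.2  0.5 -0.6 -0.4]
top (315, 443) [565.7  28.1  28. ] [-123.7  -34.8]
top (410, 458) [557.  -23.5  28. ] [-122.7  -87.1]
side (572, 308) [566.4  29.5  28. ] [-123.3  -33.3]
side (635, 247) [558.9 -19.6  28. ] [-121.6  -83. ]
top (370, 380) [594.9  -2.5  64. ] [-89.4 -59.5]
top (360, 440) [562.9   3.1  64. ] [-121.9  -60. ]
side (558, 190) [592.8  -4.2  64. ] [-91.2 -61.6]
side (601, 216) [567.    0.9  64. ] [-117.5  -61.4]
```

```bash
cat >> h.py <<'E'
yaw=-0.186; ax=np.array([np.cos(yaw),np.sin(yaw),0]); ay=np.array([-ax[1],ax[0],0])
fin=np.array([693.7,39.5,0])-104*ax-60*ay
def st(m=""):
    s=bot.get_state(); print(m,"t",round(s["t"],2),"tcp",s["tcp_pos"].round(1),"rpy",np.round(s["orientation"],3),"F",np.round(s["contact_force"],1),"M",np.round(s["wrist_torque"],2),"op",round(s["opening"],3),"gf",np.round(s["gripper_force"],1))
E
python3 - <<'E'
from h import *
up=fin+[0,0,150]
for y in(yaw,yaw+np.pi): print(y,solve_ik(up,[np.pi,0,y]))
y=min((yaw,yaw+np.pi),key=lambda y:1e9 if solve_ik(up,[np.pi,0,y]) is None else abs(solve_ik(up,[np.pi,0,y])[5]))
print(fin,y)
bot.move_ptp(up,[np.pi,0,y]); bot.grip(0.6,30); st()
bot.movel(fin+[0,0,72],max_speed=100); bot.dwell(.3); st("above")
for n,c in(("side",(330,200)),("top",(318,200))):
    im=imaging.capture(n);cv2.imwrite(f"pics/{n}1.png",cv2.resize(im[c[1]-50:c[1]+50,c[0]-60:c[0]+60],None,fx=5,fy=5,interpolation=cv2.INTER_CUBIC))
E
```

```text
-0.186 [-0.12755237  0.44581429 -0.23100001  0.89398203  0.         -3.08314502]
2.955592653589793 [-0.12755237  0.44581429 -0.23100001  0.89398203  0.          0.05844763]
[ 5.80398049e+02 -2.32453485e-01  0.00000000e+00] 2.955592653589793
 t 2.9 tcp [580.4  -0.  150. ] rpy [3.142 0.    2.956] F [0.6 0.2 0.5] M [0.02 0.03 0.01] op 0.602 gf 0.0
above t 4.13 tcp [ 5.807e+02 -2.000e-01  7.250e+01] rpy [3.142e+00 1.000e-03 2.956e+00] F [0.2 0.2 0.2] M [ 0.02 -0.02 -0.03] op 0.604 gf 0.0
```

View pics/side1.png

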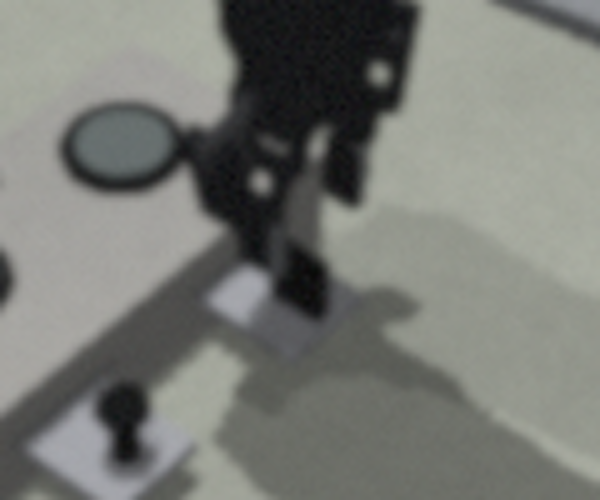

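The fingers sit above the fin at crop (305,280), one on each side of it, and the plate is undisturbed. Next I descend and close gently.

```bash
python3 - <<'E'
from h import *
print(bot.movel(fin+[0,0,33],max_speed=60,threshold=6)); st("down")
bot.grip(0.0,20); bot.dwell(.2); st("closed")
im=imaging.capture("side");cv2.imwrite("pics/side2.png",cv2.resize(im[150:250,270:390],None,fx=5,fy=5,interpolation=cv2.INTER_CUBIC))
E
```

```text
False
down t 5.03 tcp [ 5.806e+02 -2.000e-01  3.310e+01] rpy [3.142 0.    2.956] F [-0.1 -0.6 -0.2] M [-0.03 -0.02 -0.04] op 0.601 gf 0.0
closed t 5.67 tcp [580.8   0.   33.3] rpy [3.141e+00 1.000e-03 2.956e+00] F [-0.4  1.8  2.4] M [ 0.36 -0.15  0.09] op 0.112 gf 20.5
```

View pics/side2.png

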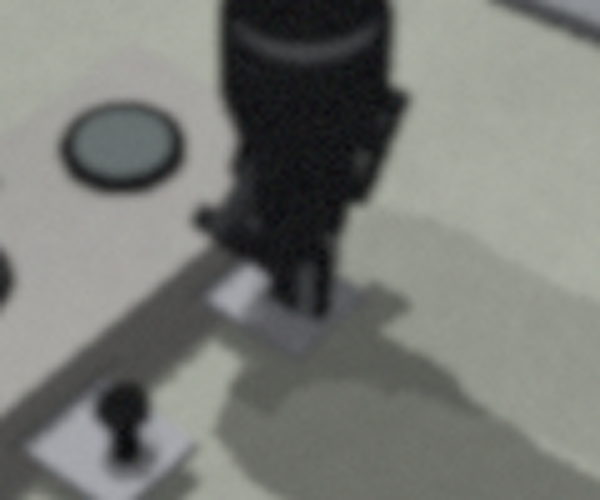

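The fin is gripped at crop (310,290), with small side loads. I'll grip harder and draw in steps, watching the forces.

```bash
python3 - <<'E'
from h import *
bot.grip(0.0,70); st("grip")
p=fin+[0,0,33.5]
for d in(15,50):
    hit=bot.movel(p-d*ax,max_speed=35,threshold=12); st(f"draw {d} {hit}")
    if hit: break
E
```

```text
grip t 5.94 tcp [580.7  -0.   33.4] rpy [3.141e+00 1.000e-03 2.956e+00] F [-0.5  3.2  4.4] M [ 0.53 -0.1   0.1 ] op 0.102 gf 71.4
draw 15 False t 6.52 tcp [564.7   2.9  33.4] rpy [ 3.141e+00 -2.000e-03  2.956e+00] F [-0.6  3.8  4. ] M [ 0.59 -0.03  0.15] op 0.105 gf 71.4
draw 50 False t 7.67 tcp [530.6   9.   33.4] rpy [-3.141e+00 -1.000e-03  2.955e+00] F [-0.7  0.6  2.4] M [ 0.38 -0.05  0.17] op 0.103 gf 71.1
```

```bash
python3 - <<'E'
from h import *
p=fin+[0,0,33.5]
for d in(90,130):
    hit=bot.movel(p-d*ax,max_speed=40,threshold=12); st(f"draw {d} {hit}")
    if hit: break
bot.dwell(.2); st()
im=imaging.capture("side");cv2.imwrite("pics/side3.png",cv2.resize(im[150:270,240:400],None,fx=5,fy=5,interpolation=cv2.INTER_CUBIC))
E
```

```text
draw 90 False t 8.82 tcp [491.6  16.4  33.4] rpy [-3.141e+00 -1.000e-03  2.956e+00] F [-0.1  0.9  1. ] M [0.14 0.09 0.06] op 0.104 gf 70.8
draw 130 False t 9.97 tcp [453.1  23.7  33.6] rpy [3.142e+00 1.000e-03 2.956e+00] F [-0.2  0.5 -0.1] M [-0.03  0.03 -0.03] op 0.106 gf 70.6
 t 10.17 tcp [452.9  23.7  33.5] rpy [-3.142  0.     2.956] F [ 0.2  0.3 -0.5] M [0.04 0.07 0.  ] op 0.105 gf 70.6
```

View pics/side3.png

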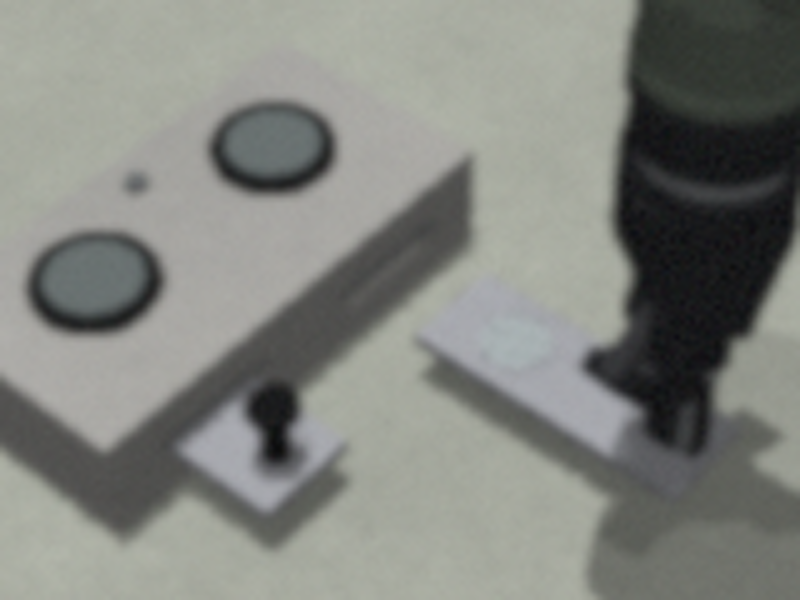

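The slider is clear of the slot and level: the plate runs from crop (450,310) to (680,470) with an even shadow. The knob slider at (275,440) hasn't moved. Next I lift and carry it to the tray.

```bash
python3 - <<'E'
from h import *
p=fin+[0,0,33.5]-150*ax
bot.movel(p,max_speed=60); bot.movel(p+[0,0,40],max_speed=60)
ty=-.09; c=np.array([495.,-336,0])
g=c-56*np.array([np.cos(ty),np.sin(ty),0])
bot.movel(g+[0,0,75],rot=[np.pi,0,ty+np.pi],max_speed=90); st("over")
bot.movel(g+[0,0,45],max_speed=50); bot.dwell(.3); st("over")
for n,b in(("side",(100,220,340,500)),("top",(170,290,370,530))):
    im=imaging.capture(n);cv2.imwrite(f"pics/{n}4.png",cv2.resize(im[b[0]:b[1],b[2]:b[3]],None,fx=5,fy=5,interpolation=cv2.INTER_CUBIC))
E
```

```text
over t 15.65 tcp [ 439.2 -330.8   75. ] rpy [ 3.142 -0.     3.052] F [ 0.2  0.7 -1.1] M [-0.06  0.04 -0.01] op 0.103 gf 70.5
over t 16.7 tcp [ 439.4 -331.1   45.3] rpy [-3.141  0.     3.052] F [ 0.8 -0.1 -1.1] M [ 0.01  0.04 -0.01] op 0.105 gf 70.5
```

View pics/side4.png

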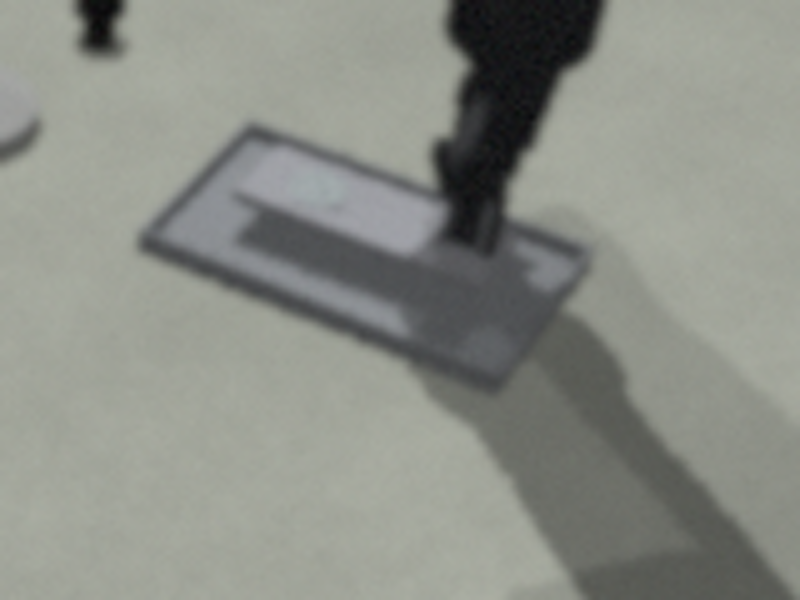

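The level plate is over the tray interior, at crop (240–490, 150–270). Its apparent shift toward the far wall is parallax from its height. I'll lower it until contact.

```bash
python3 - <<'E'
from h import *
g=np.array([495.,-336,0])-56*np.array([np.cos(-.09),np.sin(-.09),0])
bot.movel(g+[0,0,20],max_speed=30); bot.dwell(.2); st("near")
hit=bot.movel(g+[0,0,14.5],max_speed=8,threshold=3); bot.dwell(.2); st(f"hit {hit}")
im=imaging.capture("side");cv2.imwrite("pics/side5.png",cv2.resize(im[100:220,340:500],None,fx=5,fy=5,interpolation=cv2.INTER_CUBIC))
E
```

```text
near t 17.98 tcp [ 439.4 -331.1   20.2] rpy [-3.141  0.     3.052] F [ 0.5 -0.1 -1.8] M [0.03 0.08 0.04] op 0.103 gf 70.5
hit True t 18.62 tcp [ 439.3 -331.    17.5] rpy [-3.141  0.     3.052] F [ 0.5 -0.2  5.6] M [0.01 0.02 0.01] op 0.106 gf 71.3
```

View pics/side5.png

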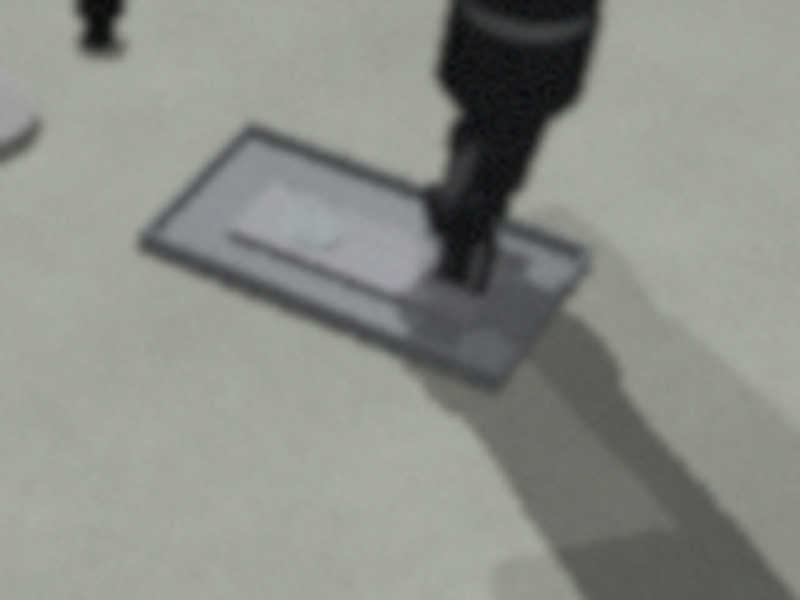

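The plate is flat on the tray floor inside the walls, and the contact height of 17.5 mm matches the expected 17.4 mm. Now I release and retreat.

```bash
python3 - <<'E'
from h import *
g=bot.get_state()["tcp_pos"].copy()
bot.grip(0.45,20); st("open")
bot.movel(g+[0,0,60],max_speed=50); bot.movel(g+[-60,0,200],max_speed=120); bot.dwell(.5); st("up")
im=imaging.capture("side");cv2.imwrite("pics/side6.png",cv2.resize(im[100:270,220:480],None,fx=3,fy=3,interpolation=cv2.INTER_CUBIC))
E
```

```text
open t 19.06 tcp [ 438.5 -330.3   16.6] rpy [ 3.140e+00 -2.000e-03  3.052e+00] F [-0.5  0.4 -1.1] M [-0.02 -0.02 -0.01] op 0.452 gf 0.0
up t 22.34 tcp [ 379.3 -331.   217.5] rpy [ 3.141e+00 -1.000e-03  3.052e+00] F [-0.7  0.6 -0.2] M [ 0.02 -0.01  0.09] op 0.45 gf 0.0
```

View pics/side6.png

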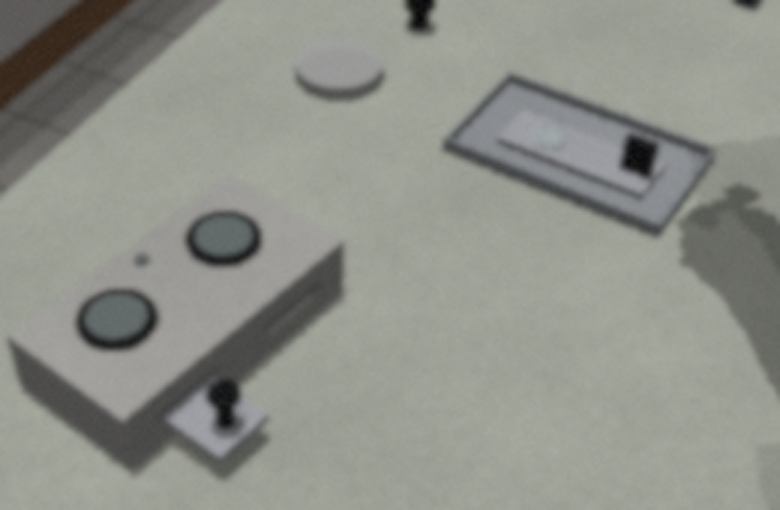

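The fin slider lies flat in the tray at crop (580,155), the knob slider at (220,420) is untouched, and the gripper is clear.

```bash
python3 -c "
from bench import bot
print(bot.sign_off())"
```

```text
the job is handed in; nothing more can be done
None
```

The fin slider was drawn out level and now lies flat on the tray floor; the knob slider was left in place, and the job was handed in at about 22 s of the 51 s limit.

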